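# Seat the pump rotor on its keyed drive

### The job

Take the roller rotor by its blue grip out of its stand and push its keyed shaft down into the drive hub on top of the compounding pump, turning it until the key finds the keyway and slips in; keep pushing against the spring inside until the rotor sits fully home on the hub. Finish while still gripping the rotor and holding it down fully home (do not let go: the spring would lift it again), and leave the two bottles and the carton where they stand.

Things in the scene. Friction and masses are not known exactly. Their poses are not given: they have to be found in the camera images.
- rotor_grip (a point): Centre of the rotor's blue grip, an upright bar 36 mm along its x, 22 mm along its y (grasp across y) and 50 mm high: 25 mm below to 25 mm above this point. The rotor's disc begins right under the grip; its underside, the seat, is 47 mm below this point. z up along the shaft, x the way the key stands out; orange bars on top of grip and disc lie on the +x side, over the key.
- rotor: The rotor, loose, rigid, 150 to 310 g. Origin at the centre of its seat, the flat underside of the grey roller disc (64 mm in diameter, 22 mm high). Under the seat a steel shaft, 16 mm in diameter, 40 mm long, its lowest 5 mm tapered to 11 mm. Axes as rotor_grip.
- rotor_key (a point): Lower outer end of the rotor's dark steel key: 13 mm out from the shaft axis along the rotor's +x, 26 mm below the seat. The key is 6 mm wide, stands 5 mm out of the shaft and runs from here up to the seat; the 14 mm of shaft below it are plain round. Axes as rotor_grip.
- stand (a point): Centre of the top rim of a teal tube fixed on the table, 68 mm outside and 32 mm inside diameter, 55 mm high. The rotor hangs loosely in it at the start, upright, shaft down, disc resting on the rim.
- hub_mouth (a point): Centre of the bore's mouth on the flat top of the steel drive hub, 120 mm above the table, z up. Bore 18.4 mm in diameter. The keyway is 8 mm wide, open at the top, and reaches 15 mm from the axis along this frame's +x; an orange bar on the hub's top and side lies beyond its end. Home: the rotor's seat touches the hub's top, its grip centre 47 mm above this point, its x along this x.
- hub_foot (a point): Foot of the drive hub, on its axis 50 mm below its mouth. The hub is a steel collar 48 mm across. The gearbox holds it: it turns about z only under more than 0.8 N m. Until the key is over the keyway the shaft enters only 14 mm, and the key rests on the hub's top.
- pump: White pump housing, fixed, 200 x 170 mm, 70 mm high, origin under its centre, carrying the hub in its middle, with a grey horseshoe track around the hub that ends 20 mm below the hub's top.
- plunger (a joint): Brass spring plunger at the bottom of the bore, m pressed down. At 0 its top is 32 mm below the hub's mouth, so the shaft meets it 8 mm before home. It pushes up with 6 N at first and 12 N at 0.008, where the rotor is fully home.
- bottle_a: Clear infusion bottle with blue cap, 60 mm in diameter, 140 mm high, origin under its base. Bystander.
- bottle_b: Amber infusion bottle with blue cap, 60 mm in diameter, 140 mm high, origin under its base. Bystander.
- carton: White carton with a green band, 100 x 50 mm, 70 mm high, origin under its base. Bystander.
Not all that is in view belongs to the job. Leave any purple look-alike of the part that bears stand alone.

How it is judged:
By the outcome, as a careful person would: the job done as asked, in the order asked, and still so for the second after the job is handed in, while the arm keeps its last pose, push and grip.
It also fails if it takes over 43 s, if anything falls off the work surface, if the arm or the gripper's body presses on something with over 40 N, if the wrist force passes 120 N, or if a joint passes its speed limit or range.

### The arm

A 6-joint arm with a two-finger parallel gripper is mounted at the origin on the work surface. World frame = base frame: x ahead of the robot, y to its left, z up, the work surface at z = 0. Lengths are in m, angles in rad, forces in N, time in s.
With the tool pointing down it reaches from about 0.3 to 0.775 m from the base axis. Payload 14.6 kg.
Tool frame: the origin (TCP) lies midway between the tips of the shut fingers; the grasp point (between the pads) lies 19 mm behind it (ctrl.grip_depth is the distance from the TCP to the grasp point, in m); z points along the fingers, x is the direction in which the jaws open and shut, and the axes are right-handed (so a half turn about z gives the same grasp; the last joint's range is limited). The gripper opens to 94 mm and grips with 3 to 60 N. Pads are 16 mm wide; open, the fingers measure 119 mm over their backs; the gripper's body (75 mm by 177 mm) begins 78 mm behind the grasp point.
Start: joints at [-1.342, 0.3, 1.521, -0, 1.321, -0.067], TCP at [0.16, -0.526, 0.205] pointing down, gripper open.
Joint ranges: [-3.03, 3.03], [-0.79, 2.21], [0.23, 2.52], [-1.04, 4.18], [0, 3.07], [-2.55, 2.55]. Speed limits (rad/s): [2.22, 2.22, 2.57, 3.14, 3.14, 3.14].

### API

Orientations are given as [roll, pitch, yaw] about the fixed x, y, z axes, in that order (R = Rz(yaw) Ry(pitch) Rx(roll)).
In Python, from station import ctrl gives the robot as it stands.
- The arm moves only by the tool play_rows, never from a script. Its argument "steps" is a list that holds one entry, the list of rows, each a list of 7 numbers: the shift along the tool's x, y, z in cm, then the turn, a rotation vector about the tool's x, y, z in rad, then the opening, from 0 (shut) to 1 (fully open). In form: [[[x, y, z, ax, ay, az, hand], ...]]. A call has 1 to 20 rows; each row is the pose to reach, as a shift and turn from the pose measured when the call began, along the tool's axes at that moment; what a row does not reach only later rows make up. A row lasts 1/12 s, in which the tool goes at most 41.7 mm and 7.16 degrees, less where a joint would pass 70% of its speed; a pose out of reach is approached as far as the arm can. A call with a gripper value outside its range is refused whole. The fingers move at their own pace and stop on an object; "force" is the grip in N (left out, the last holds). Time passes only in rows, so rows that repeat a pose let the fingers close. It gives the time, the measured TCP pose, the force and the opening at its end, in the units of the state.
- ctrl.get_obs(): the state, without advancing time (a new reading comes with each control period).
- ctrl.camera(name): name is "scene" or "top"; returns a dict with "frame" (384x512x3 uint8, blue, green, red), "fovy" (degrees; the focal length in pixels is half the picture's height over the tangent of half this angle, whatever the lens; pixels are square), "cx", "cy" (the principal point, pixels), "D" ([k1, k2, p1, p2, k3] as OpenCV has them; the pictures are not rectified), "world_to_cam" (4x4, takes a point from world to camera coordinates). Camera axes: x right, y up, looking along -z (the intrinsics and any distortion apply to the point x, -y, -z); pixel columns grow to the right and rows downward; lengths in m; the calibration is good to about 2 mm. A picture is of the moment at which its call begins. There is no depth.
- ctrl.hand_in(): hands the job in, once; it reports no verdict.
The state is a dict: "time_s": time; "qpos": joint angles; "joint_vel": joint speeds; "tau": joint torques, N m; "ee_pos": TCP position; "eef_rot": TCP orientation; "force": force on the tool from outside, world axes, zero at the start; "moment": the same for the moment, N m; "grip_width": finger opening in m.
Only numpy, scipy, OpenCV 4.12 (cv2) and the standard library are available. Lean on these libraries where they do the work, as an engineer would, in place of code of your own. Each camera call takes 0.05 s, during which the arm holds its last target. There are 200 camera calls.

## Working session

There is one attempt and no reset: what is moved stays moved. The work goes in short steps, Python scripts to look and compute and a tool call to move; the robot and the scene stay as the last step left them, time stands still between calls to the robot, and variables do not carry over. Pictures are saved under pics/ and viewed, about 8 in all and at most 12, crops included, and the job is handed in when it is done.

Besides the shell and the picture viewer there is one more tool, called after "Request:" by a JSON object that holds its "api" and its "payload", one argument or row to a line. play_rows: Moves the arm, as the interface text tells. Its arguments: {"type":"object","properties":{"steps":{"type":"array"},"force":{"type":"number"}},"required":["steps"]}

```bash
mkdir -p pics; ls; cat > h.py <<'E'
import numpy as np, cv2
from station import ctrl
def K(c):
    h,w=c['frame'].shape[:2]; f=h/2/np.tan(np.radians(c['fovy'])/2)
    return np.array([[f,0,c['cx']],[0,f,c['cy']],[0,0,1.]])
def M(c): return np.diag([1,-1,-1.,1])@np.array(c['world_to_cam'])
def ray(c,uv):
    p=cv2.undistortPoints(np.array([[uv]],float),K(c),np.array(c['D'],float))[0,0]
    W=np.linalg.inv(M(c)); return W[:3,3],W[:3,:3]@np.array([p[0],p[1],1])
def onz(c,uv,z):
    o,d=ray(c,uv); return o+d*(z-o[2])/d[2]
def proj(c,P):
    m=M(c); r,_=cv2.Rodrigues(m[:3,:3]); return cv2.projectPoints(np.array(P,float).reshape(-1,3),r,m[:3,3],K(c),np.array(c['D'],float))[0][:,0]
E
python3 - <<'E'
from h import *
import pickle
for n in ('scene','top'):
    c=ctrl.camera(n); pickle.dump(c,open(n+'.pkl','wb')); cv2.imwrite(f'pics/{n}0.png',cv2.resize(c['frame'],(768,576),interpolation=cv2.INTER_CUBIC))
    print(n,c['fovy'],c['cx'],c['cy'],c['D'],np.round(np.linalg.inv(M(c))[:3],3).tolist())
print(ctrl.get_obs(),ctrl.grip_depth)
E
```

```text
pics
scene 52.592991850822294 256.041684768663 191.60717137747946 [-0.00187972  0.          0.          0.          0.        ] [[-0.757, 0.427, -0.494, 1.155], [0.653, 0.498, -0.571, 0.62], [0.002, -0.755, -0.656, 0.836]]
top 52.76737287914772 254.52112997169917 186.85247080577795 [-0.06867067  0.          0.          0.          0.        ] [[-0.017, -0.995, 0.099, 0.469], [-1.0, 0.014, -0.023, 0.019], [0.022, -0.099, -0.995, 1.447]]
{'time_s': 0.1, 'qpos': array([-1.34158141e+00,  3.00399377e-01,  1.52146283e+00,  2.29907863e-05,
        1.32068974e+00, -6.66098197e-02]), 'joint_vel': array([-0.00165382, -0.00188812, -0.00233319, -0.00049426,  0.00069577,
       -0.00084564]), 'tau': array([-3.67060784e-05, -5.32647943e+01, -3.53287590e+01,  7.08615454e-02,
        2.34680978e-02, -6.46499166e-05]), 'ee_pos': array([ 0.16029106, -0.5259057 ,  0.20497569]), 'eef_rot': array([-3.14150658e+00,  9.55680434e-04, -1.27497725e+00]), 'force': array([ 0.52210307, -0.38763384,  0.86021323]), 'moment': array([-0.02656201, -0.06774049,  0.05950348]), 'grip_width': 0.09394302921206393} 0.0188
```

View pics/scene0.png

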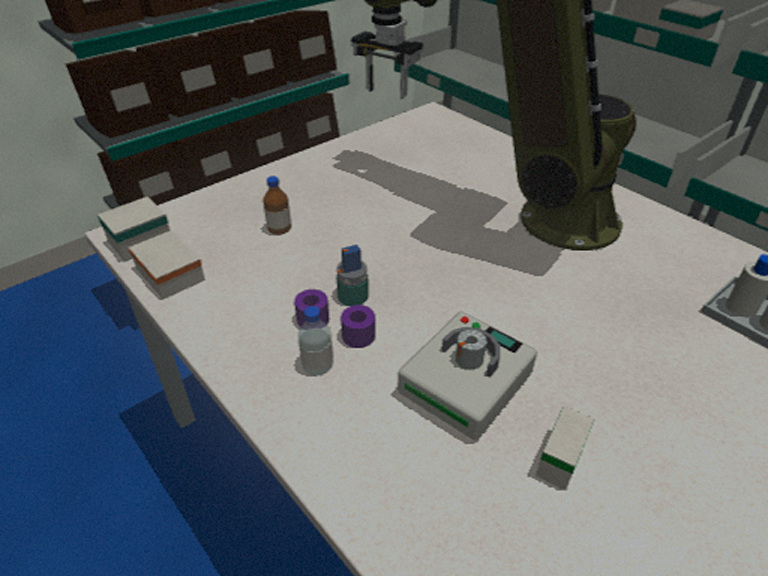

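View pics/top0.png

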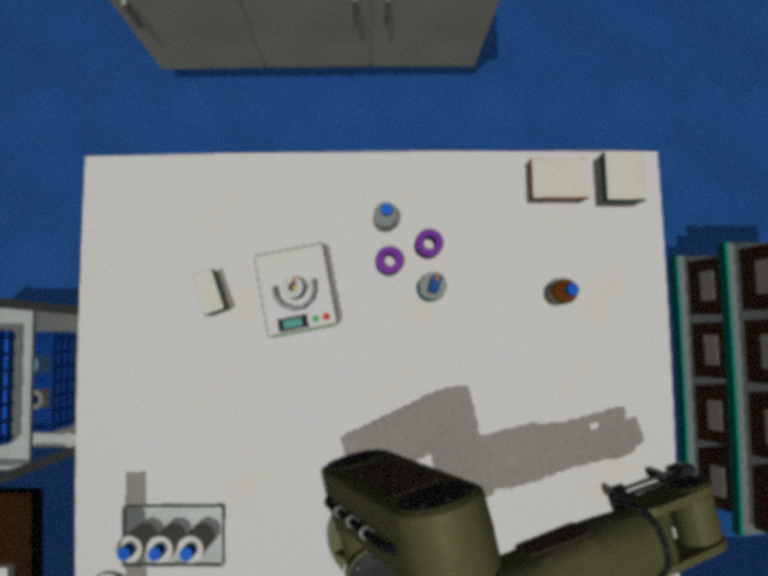

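Scene view: rotor in the teal stand at about (351,262), hub at (471,343), clear bottle and purple look-alikes nearby. Top view: rotor at (433,285), hub at (294,288). I'll enlarge both areas.

```bash
python3 - <<'E'
from h import *
import pickle
def crop(n,u,v,s=40,k=10):
    f=pickle.load(open(n+'.pkl','rb'))['frame'][v:v+s-10,u:u+s]
    return cv2.resize(f,None,fx=k,fy=k,interpolation=cv2.INTER_CUBIC)
a=np.vstack([np.hstack([crop('scene',215,160,50,8),crop('scene',290,212,50,8)]),np.hstack([crop('top',268,176,40,10)[:280],crop('top',175,175,40,10)[:280]])])
cv2.imwrite('pics/crop1.png',a);print(a.shape)
E
```

```text
(600, 800, 3)
```

View pics/crop1.png

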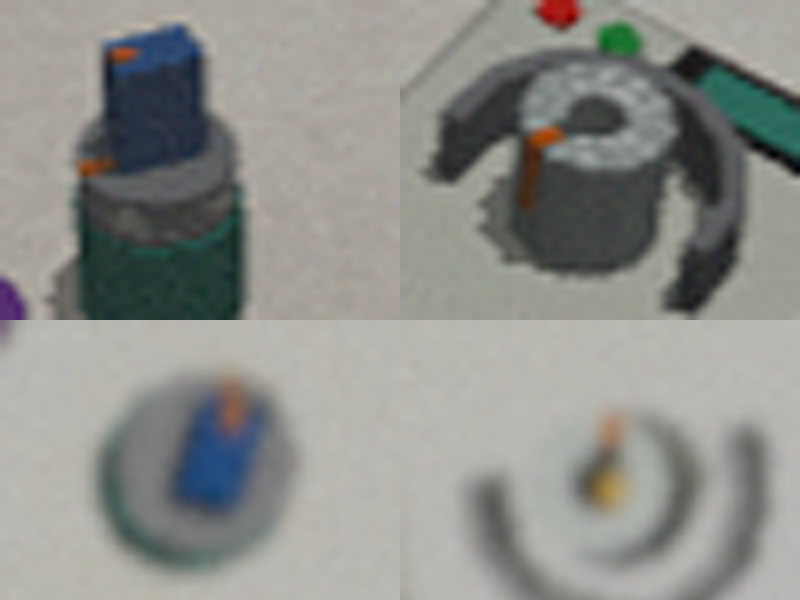

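Crops: grip top-face centre at about (154,50) in the scene crop, with its orange bar on the left end. Hub mouth is at (597,115) with its bar at (547,137). In the top crop, the rotor disc centre is about (200,465) and the hub (611,487) with its bar at (612,430). Next I'll fit the poses and overlay them.

```bash
cat > fit.py <<'E'
from h import *
import pickle
from scipy.optimize import least_squares
S,T=[pickle.load(open(n+'.pkl','rb')) for n in('scene','top')]
def un(x,y,u,v,k): return [u+(x+.5)/k-.5, v+(y+.5)/k-.5]
sr=lambda x,y:un(x,y,215,160,8); sh=lambda x,y:un(x-400,y,290,212,8)
tr=lambda x,y:un(x,y-320,268,176,10); th=lambda x,y:un(x-400,y-320,175,175,10)
# local pts (x,y,z world height)
g=.127
R=[(S,(.018,-.011,g),sr(107,45)),(S,(-.018,-.011,g),sr(183,26)),(S,(-.018,.011,g),sr(203,51)),(S,(.018,.011,g),sr(124,76)),
   (S,(.032,0,.077),sr(80,170)),(T,(0,0,.066),tr(198,466)),(T,(.025,0,.077),tr(229,385)),(T,(.0,0,.127),tr(221,455))]
H=[(S,(0,0,.120),sh(598,115)),(S,(.0195,0,.12),sh(547,137)),(S,(.024,0,.12),sh(531,146)),(T,(0,0,.12),th(611,486)),(T,(.0195,0,.12),th(612,432))]
def W(p,L): c,s=np.cos(p[2]),np.sin(p[2]); return [p[0]+c*L[0]-s*L[1],p[1]+s*L[0]+c*L[1],L[2]]
def fit(D,p0,bias=True):
    f=lambda p:np.concatenate([proj(c,W(p,L))[0]-uv for c,L,uv in D])
    r=least_squares(f,p0,loss='soft_l1'); print(np.round(r.x,4),np.degrees(r.x[2]).round(1)); print(np.round(r.fun.reshape(-1,2),1).tolist()); return r.x
if __name__=='__main__':
    for D in (R,H):
        c,L,uv=D[0]; p=onz(S,uv,L[2])
        for y in (0.3,-2.5):
            q=fit(D,[p[0],p[1],y])
        print('scene only');fit([d for d in D if d[0] is S],q); print('top only');fit([d for d in D if d[0] is T],q)
E
python3 fit.py
```

```text
[ 0.5934 -0.132  -0.2916] -16.7
[[-1.1, -0.3], [0.4, -0.8], [0.7, 0.0], [-0.6, -0.1], [0.0, 0.1], [0.2, -0.2], [-0.8, 0.9], [-0.3, -0.7]]
[ 0.5934 -0.132  -0.2916] -16.7
[[-1.1, -0.3], [0.4, -0.8], [0.7, 0.0], [-0.6, -0.1], [0.0, 0.1], [0.2, -0.2], [-0.8, 0.9], [-0.3, -0.7]]
scene only
[ 0.5938 -0.1311 -0.2804] -16.1
[[-1.1, -0.1], [0.4, -0.7], [0.8, 0.2], [-0.5, 0.1], [0.2, 0.4]]
top only
[ 0.5933 -0.1326 -0.343 ] -19.7
[[0.3, -0.2], [-0.3, 1.1], [-0.1, -0.7]]
[ 0.5899  0.1933 -0.1369] -7.8
[[-0.5, -0.4], [-0.1, -0.2], [0.5, -0.6], [-0.9, -0.2], [-0.2, -0.4]]
[ 0.5899  0.1933 -0.1369] -7.8
[[-0.5, -0.4], [-0.1, -0.2], [0.5, -0.6], [-0.9, -0.2], [-0.2, -0.4]]
scene only
[ 0.591   0.1953 -0.2041] -11.7
[[-0.2, 0.2], [-0.1, 0.1], [0.4, -0.4]]
top only
[ 0.5886  0.1902 -0.0194] -1.1
[[-0.0, 0.1], [0.0, -0.1]]
```

```bash
cat > go.py <<'E'
import sys; from h import *
from scipy.spatial.transform import Rotation as Ro
def rel(x,y,z,yaw):
    o=ctrl.get_obs(); R=Ro.from_euler('xyz',o['eef_rot'])
    d=R.inv().apply(np.array([x,y,z])-o['ee_pos'])*100
    r=(R.inv()*Ro.from_euler('xyz',[np.pi,0,np.radians(yaw)])).as_rotvec()
    print(np.round(d,2),np.round(r,3),'t',o['time_s'],'F',np.round(o['force'],1),'M',np.round(o['moment'],2),'pos',np.round(o['ee_pos'],4),'yaw',np.degrees(o['eef_rot']).round(1),'w',o['grip_width'])
if __name__=='__main__': rel(*map(float,sys.argv[1:5]))
E
python3 go.py .5934 -.1320 .2 73.3
```

```text
[-25.05 -52.91   0.53] [-1.000e-03  0.000e+00 -2.554e+00] t 0.1 F [ 0.5 -0.4  0.9] M [-0.03 -0.07  0.06] pos [ 0.1603 -0.5259  0.205 ] yaw [-1.80e+02  1.00e-01 -7.31e+01] w 0.09394302921206393
```

Request:
{"api": "play_rows", "payload": {
  "steps": [
    [[-5,-10.6,-1.5,0,0,-0.5,0.7],[-10,-21.2,-1.5,0,0,-1,0.7],[-15,-31.7,-1,0,0,-1.5,0.7],[-20,-42.3,0,0,0,-2,0.7],[-25,-52.9,0,0,0,-2.55,0.7],[-25,-52.9,0,0,0,-2.55,0.7],[-25,-52.9,0,0,0,-2.55,0.7],[-25,-52.9,0,0,0,-2.55,0.7],[-25,-52.9,0,0,0,-2.55,0.7],[-25,-52.9,0,0,0,-2.55,0.7],[-25,-52.9,0,0,0,-2.55,0.7],[-25,-52.9,0,0,0,-2.55,0.7],[-25,-52.9,0,0,0,-2.55,0.7],[-25,-52.9,0,0,0,-2.55,0.7],[-25,-52.9,0,0,0,-2.55,0.7],[-25,-52.9,0,0,0,-2.55,0.7],[-25,-52.9,0,0,0,-2.55,0.7],[-25,-52.9,0,0,0,-2.55,0.7],[-25,-52.9,0,0,0,-2.55,0.7],[-25,-52.9,0,0,0,-2.55,0.7]]
  ],
  "force": 30
}}

```text
time_s: 1.77
ee_pos: [0.5933, -0.1324, 0.2048]
eef_rot: [-3.14, -0.001, 1.231]
force: [-0.9, 0.1, -0.5]
grip_width: 0.0659
```

```bash
python3 go.py .5934 -.1320 .2 73.3;python3 go.py .5934 -.1320 .087 73.3
```

```text
[ 0.04 -0.    0.48] [-0.001 -0.001 -0.048] t 1.7667 F [-0.9  0.1 -0.5] M [-0.03 -0.15  0.02] pos [ 0.5933 -0.1324  0.2048] yaw [-179.9   -0.    70.6] w 0.06590879366344297
[3.000e-02 1.000e-02 1.178e+01] [-0.001 -0.001 -0.048] t 1.7667 F [-0.9  0.1 -0.5] M [-0.03 -0.15  0.02] pos [ 0.5933 -0.1324  0.2048] yaw [-179.9   -0.    70.6] w 0.06590879366344297
```

Request:
{"api": "play_rows", "payload": {
  "steps": [
    [[0,0,3,0,0,-0.048,0.7],[0,0,6,0,0,-0.048,0.7],[0,0,9,0,0,-0.048,0.7],[0,0,10.5,0,0,-0.048,0.7],[0,0,11.5,0,0,-0.048,0.7],[0,0,11.7,0,0,-0.048,0.7],[0,0,11.7,0,0,-0.048,0.7],[0,0,11.7,0,0,-0.048,0.0],[0,0,11.7,0,0,-0.048,0.0],[0,0,11.7,0,0,-0.048,0.0],[0,0,11.7,0,0,-0.048,0.0],[0,0,11.7,0,0,-0.048,0.0],[0,0,11.7,0,0,-0.048,0.0],[0,0,11.7,0,0,-0.048,0.0],[0,0,11.7,0,0,-0.048,0.0]]
  ],
  "force": 50
}}

```text
time_s: 3.02
ee_pos: [0.5932, -0.1324, 0.088]
eef_rot: [-3.141, -0.001, 1.279]
force: [-0.0, 0.1, 0.6]
grip_width: 0.0219
```

```bash
python3 go.py .5934 -.1320 .2 73.3; python3 - <<'E'
from h import *
a=[ctrl.camera(n)['frame'] for n in('scene','top')]
k=lambda f,u,v:cv2.resize(f[v:v+60,u:u+60],(400,400),interpolation=cv2.INTER_CUBIC)
cv2.imwrite('pics/g.png',np.hstack([k(a[0],205,145),k(a[1],260,160)]))
E
```

```text
[ 6.00e-02 -1.00e-02 -1.12e+01] [-0.001 -0.001 -0.   ] t 3.0167 F [-0.   0.1  0.6] M [-0.09 -0.07 -0.06] pos [ 0.5932 -0.1324  0.088 ] yaw [-179.9   -0.    73.3] w 0.02194531626036644
```

View pics/g.png

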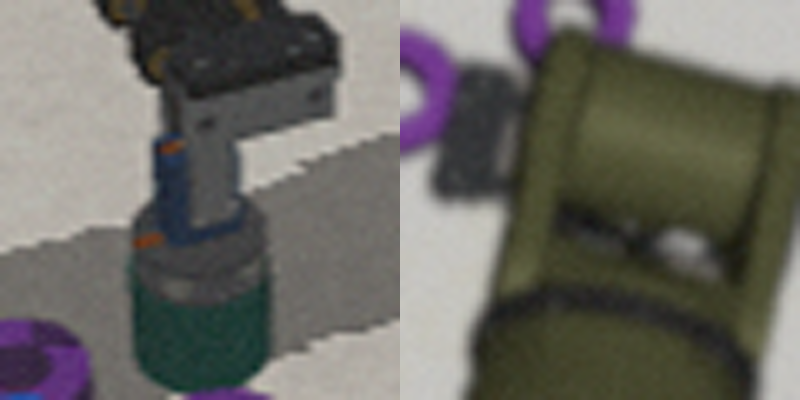

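The grip is held: width is 21.9 mm and the picture shows the fingers across the blue bar, with the orange bars on the left. Lifting and carrying to above the hub.

Request:
{"api": "play_rows", "payload": {
  "steps": [
    [[0,0,-2,0,0,0,0],[0,0,-5,0,0,0,0],[0,0,-8,0,0,0,0],[0,0,-11,0,0,0,0],[0,0,-13,0,0,0,0],[0,0,-13,0,0,0,0],[0,0,-13,0,0,0,0]]
  ]
}}

```text
time_s: 3.7
ee_pos: [0.5934, -0.1325, 0.2179]
eef_rot: [-3.141, -0.001, 1.279]
force: [0.2, -0.8, -2.0]
grip_width: 0.0216
```

```bash
python3 go.py .590 .194 .218 81
```

```text
[ 3.117e+01 -9.710e+00  2.000e-02] [-0.    -0.001 -0.134] t 3.7 F [ 0.2 -0.8 -2. ] M [ 0.04 -0.12 -0.  ] pos [ 0.5934 -0.1325  0.2179] yaw [-180.    -0.    73.3] w 0.021624502326989908
```

Request:
{"api": "play_rows", "payload": {
  "steps": [
    [[3,-0.9,0,0,0,-0.02,0],[6,-1.9,0,0,0,-0.05,0],[9,-2.8,0,0,0,-0.07,0],[12,-3.7,0,0,0,-0.09,0],[15,-4.7,0,0,0,-0.1,0],[18,-5.6,0,0,0,-0.11,0],[21,-6.5,0,0,0,-0.12,0],[24,-7.5,0,0,0,-0.134,0],[27,-8.4,0,0,0,-0.134,0],[29.5,-9.2,0,0,0,-0.134,0],[31.2,-9.7,0,0,0,-0.134,0],[31.2,-9.7,0,0,0,-0.134,0],[31.2,-9.7,0,0,0,-0.134,0]]
  ]
}}

```text
time_s: 4.78
ee_pos: [0.5895, 0.1945, 0.216]
eef_rot: [-3.139, 0.001, 1.415]
force: [-0.5, 0.4, -1.8]
grip_width: 0.0213
```

```bash
python3 go.py .590 .194 .218 81;  python3 - <<'E'
from h import *
import pickle
fs=[ctrl.camera('scene') for _ in range(6)]; c=fs[0]; f=np.mean([x['frame'].astype(float) for x in fs],0).clip(0,255).astype(np.uint8); c['frame']=f; pickle.dump(c,open('scene2.pkl','wb'))
cv2.imwrite('pics/h.png',cv2.resize(f[165:265,280:355],(600,800),interpolation=cv2.INTER_CUBIC)[:600])
o=ctrl.get_obs();print(o['ee_pos'])
E
```

```text
[-0.04  0.06 -0.2 ] [-0.003  0.001  0.001] t 4.7833 F [-0.5  0.4 -1.8] M [-0.04 -0.11  0.04] pos [0.5895 0.1945 0.216 ] yaw [-179.8    0.    81.1] w 0.021306690636398493
[0.59028733 0.19329739 0.2180977 ]
```

View pics/h.png

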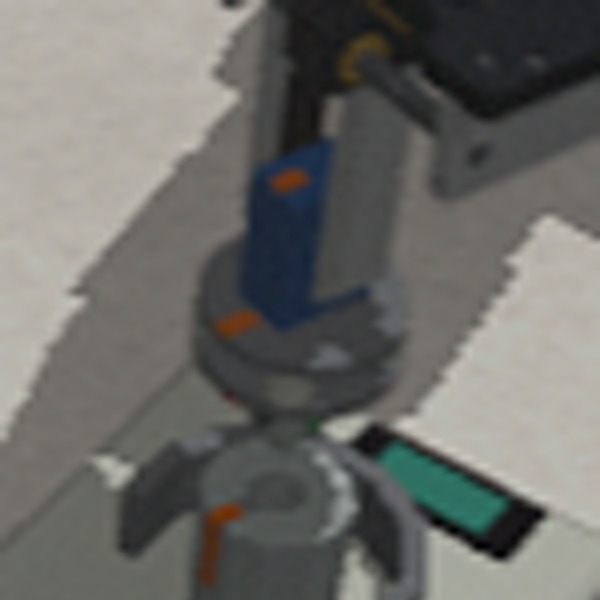

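Rotor is held above the hub with its disc centre at about (302,303). Disc bar end is at (220,330), the hub bore at (275,490), and the hub bar runs from (240,507) to (208,520). I'll compare these with model projections.

```bash
python3 - <<'E'
from h import *
import pickle
c=pickle.load(open('scene2.pkl','rb'))
def q(P): p=proj(c,P); return np.round((p-[280,165]+.5)*8-.5).astype(int).tolist()
t=np.array([.5903,.1935]); y=np.radians(-8.9)
def w(o,y,L): L=np.array(L,float); return [o[0]+np.cos(y)*L[0]-np.sin(y)*L[1],o[1]+np.sin(y)*L[0]+np.cos(y)*L[1],L[2]]
zt=.218+.014-.047+.022
print('disc bar end',q([w(t,y,[.032,0,zt])]),'grip corners',q([w(t,y,[a,b,zt+.05]) for a,b in((.018,-.011),(-.018,-.011),(.018,.011))]),'grip base front',q([w(t,y,[.018,.011,zt]),w(t,y,[.018,-.011,zt])]))
circ=np.array(q([w(t,0,[.032*np.cos(a),.032*np.sin(a),zt]) for a in np.linspace(0,6.28,60)]));print('disc',circ.min(0),circ.max(0))
for hx,hy in((.590,.1933),(.591,.1953)):
  h=np.array([hx,hy]);circ=np.array(q([w(h,0,[.024*np.cos(a),.024*np.sin(a),.12]) for a in np.linspace(0,6.28,60)]));print('hub',circ.min(0),circ.max(0),'bore',q([[hx,hy,.12]]))
  for d in(0,-5,-8,-12,-16): print(d,q([w(h,np.radians(d),[r,0,z]) for r,z in((.015,.12),(.024,.12),(.024,.1))]))
E
```

```text
disc bar end [[218, 325]] grip corners [[248, 160], [345, 118], [295, 202]] grip base front [[278, 330], [232, 287]]
disc [196 217] [410 360]
hub [198 434] [350 543] bore [[274, 488]]
0 [[241, 510], [222, 523], [216, 567]]
-5 [[239, 508], [217, 520], [212, 563]]
-8 [[237, 506], [215, 517], [209, 560]]
-12 [[235, 504], [211, 514], [206, 557]]
-16 [[233, 502], [209, 510], [203, 554]]
hub [201 439] [352 548] bore [[276, 493]]
0 [[244, 515], [224, 528], [219, 572]]
-5 [[241, 513], [220, 525], [214, 568]]
-8 [[239, 511], [217, 522], [212, 565]]
-12 [[237, 509], [214, 519], [208, 562]]
-16 [[236, 507], [211, 515], [206, 559]]
```

Rotor and hub agree within about 1–2 mm, and both yaws are near -9° to -10°. Descending to let the shaft tip enter.

Request:
{"api": "play_rows", "payload": {
  "steps": [
    [[0,0,1,0,0,0,0],[0,0,2,0,0,0,0],[0,0,2.4,0,0,0,0],[0,0,2.8,0,0,0,0],[0,0,3.1,0,0,0,0],[0,0,3.3,0,0,0,0],[0,0,3.3,0,0,0,0]]
  ]
}}

```text
time_s: 5.67
ee_pos: [0.5902, 0.1933, 0.1847]
eef_rot: [-3.141, -0.001, 1.412]
force: [0.2, -0.3, -1.9]
grip_width: 0.0219
```

```bash
python3 go.py .590 .194 .18 81
```

```text
[ 0.06 -0.03  0.47] [-0.001 -0.001 -0.002] t 5.6667 F [ 0.2 -0.3 -1.9] M [ 0.06 -0.11  0.01] pos [0.5902 0.1933 0.1847] yaw [-180.    -0.    80.9] w 0.021870550234353504
```

Request:
{"api": "play_rows", "payload": {
  "steps": [
    [[0,0,0.2,0,0,0,0],[0,0,0.4,0,0,0,0],[0,0,0.6,0,0,0,0],[0,0,0.8,0,0,0,0],[0,0,0.9,0,0,0,0],[0,0,0.9,0,0,0,0]]
  ]
}}

```text
time_s: 6.17
ee_pos: [0.5901, 0.1933, 0.1754]
eef_rot: [-3.141, -0.0, 1.412]
force: [-0.5, -0.7, -1.3]
grip_width: 0.0218
```

```bash
python3 go.py .590 .194 .17 81
```

```text
[ 0.06 -0.02  0.54] [-0.001 -0.    -0.001] t 6.1667 F [-0.5 -0.7 -1.3] M [ 0.03 -0.13  0.01] pos [0.5901 0.1933 0.1754] yaw [-179.9   -0.    80.9] w 0.02180363549751352
```

Request:
{"api": "play_rows", "payload": {
  "steps": [
    [[0,0,0.2,0,0,0,0],[0,0,0.4,0,0,0,0],[0,0,0.6,0,0,0,0],[0,0,0.8,0,0,0,0],[0,0,0.8,0,0,0,0],[0,0,0.8,0,0,0,0]]
  ]
}}

```text
time_s: 6.67
ee_pos: [0.5901, 0.1933, 0.1673]
eef_rot: [-3.14, -0.0, 1.412]
force: [-0.2, 0.1, -1.2]
grip_width: 0.0217
```

```bash
python3 go.py .590 .194 .153 81
```

```text
[ 0.07 -0.02  1.43] [-0.001 -0.    -0.002] t 6.6667 F [-0.2  0.1 -1.2] M [ 0.04 -0.13 -0.01] pos [0.5901 0.1933 0.1673] yaw [-179.9   -0.    80.9] w 0.021734652242198824
```

No key contact force so far, so the key seems to be in the keyway already. Continuing to the plunger.

Request:
{"api": "play_rows", "payload": {
  "steps": [
    [[0,0,0.2,0,0,0,0],[0,0,0.4,0,0,0,0],[0,0,0.6,0,0,0,0],[0,0,0.8,0,0,0,0],[0,0,1.0,0,0,0,0],[0,0,1.0,0,0,0,0],[0,0,1.0,0,0,0,0]]
  ],
  "force": 60
}}

```text
time_s: 7.25
ee_pos: [0.5902, 0.1934, 0.1579]
eef_rot: [-3.141, -0.001, 1.412]
force: [-2.5, -1.1, 6.1]
grip_width: 0.0219
```

```bash
python3 go.py .590 .194 .153 81;  python3 - <<'E'
from h import *
f=ctrl.camera('scene')['frame']
cv2.imwrite('pics/i.png',cv2.resize(f[175:250,280:355],(600,600),interpolation=cv2.INTER_CUBIC))
E
```

```text
[ 0.06 -0.03  0.49] [-0.    -0.001 -0.001] t 7.25 F [-2.5 -1.1  6.1] M [-0.17  0.46 -0.  ] pos [0.5902 0.1934 0.1579] yaw [-180.    -0.    80.9] w 0.02188337742256032
```

View pics/i.png

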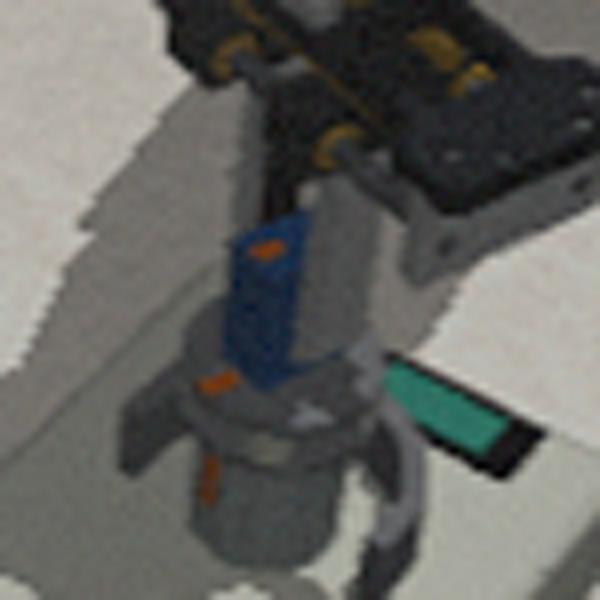

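The rotor is deep in the hub with the bars aligned: disc bar at (215,382), hub bar at (208,480). Force has risen by about 7 N, which is the plunger. Pressing on towards home.

Request:
{"api": "play_rows", "payload": {
  "steps": [
    [[0,0,0.1,0,0,0,0],[0,0,0.2,0,0,0,0],[0,0,0.3,0,0,0,0],[0,0,0.4,0,0,0,0],[0,0,0.5,0,0,0,0],[0,0,0.5,0,0,0,0],[0,0,0.5,0,0,0,0]]
  ]
}}

```text
time_s: 7.88
ee_pos: [0.5903, 0.1934, 0.154]
eef_rot: [3.141, -0.001, 1.412]
force: [-3.6, -1.1, 9.3]
grip_width: 0.0214
```

```bash
python3 go.py .590 .194 .15 81
```

```text
[ 0.06 -0.04  0.4 ] [ 0.    -0.001 -0.001] t 7.8833 F [-3.6 -1.1  9.3] M [-0.24  0.99  0.02] pos [0.5903 0.1934 0.154 ] yaw [ 1.80e+02 -1.00e-01  8.09e+01] w 0.02137063218909111
```

Request:
{"api": "play_rows", "payload": {
  "steps": [
    [[0,-0.05,0.15,0,0,0,0],[0,-0.05,0.25,0,0,0,0],[0,-0.05,0.3,0,0,0,0],[0,-0.05,0.3,0,0,0,0]]
  ]
}}

```text
time_s: 8.22
ee_pos: [0.5902, 0.1934, 0.1529]
eef_rot: [3.139, -0.001, 1.412]
force: [-5.4, -2.7, 15.0]
grip_width: 0.022
```

```bash
python3 go.py .590 .194 .15 81
```

```text
[ 0.05 -0.02  0.29] [ 0.002 -0.001 -0.001] t 8.2167 F [-5.4 -2.7 15. ] M [-0.61  1.19 -0.01] pos [0.5902 0.1934 0.1529] yaw [ 1.799e+02 -1.000e-01  8.090e+01] w 0.021982080449354194
```

Request:
{"api": "play_rows", "payload": {
  "steps": [
    [[0,-0.05,0.3,0,0,0,0],[0,-0.05,0.4,0,0,0,0],[0,-0.05,0.4,0,0,0,0],[0,-0.05,0.4,0,0,0,0]]
  ]
}}

```text
time_s: 8.55
ee_pos: [0.5903, 0.1934, 0.1528]
eef_rot: [3.136, -0.002, 1.412]
force: [-10.6, -4.3, 31.0]
grip_width: 0.0216
```

```bash
python3 go.py .590 .194 .15 81
```

```text
[ 0.06 -0.04  0.28] [ 0.006 -0.002 -0.002] t 8.55 F [-10.6  -4.3  31. ] M [-1.16  2.66 -0.01] pos [0.5903 0.1934 0.1528] yaw [ 1.797e+02 -1.000e-01  8.090e+01] w 0.021606982150973023
```

It stops hard at z = 0.1528 (home expected at 0.153) with force rising. Easing to a moderate hold and checking.

Request:
{"api": "play_rows", "payload": {
  "steps": [
    [[0,-0.1,0.25,0,0,0,0],[0,-0.15,0.25,0,0,0,0],[0,-0.15,0.25,0,0,0,0],[0,-0.15,0.25,0,0,0,0],[0,-0.15,0.25,0,0,0,0],[0,-0.15,0.25,0,0,0,0]]
  ]
}}

```text
time_s: 9.05
ee_pos: [0.5898, 0.1934, 0.153]
eef_rot: [3.132, -0.003, 1.412]
force: [-2.7, -4.0, 19.5]
grip_width: 0.0219
```

```bash
python3 go.py .590 .194 .15 81; python3 - <<'E'
from h import *
f=ctrl.camera('scene')['frame']
cv2.imwrite('pics/j.png',cv2.resize(f[175:250,280:355],(600,600),interpolation=cv2.INTER_CUBIC))
E
```

```text
[0.06 0.01 0.3 ] [ 0.01  -0.003 -0.002] t 9.05 F [-2.7 -4.  19.5] M [-0.93  0.97  0.  ] pos [0.5898 0.1934 0.153 ] yaw [179.5  -0.2  80.9] w 0.021921243668359864
```

View pics/j.png

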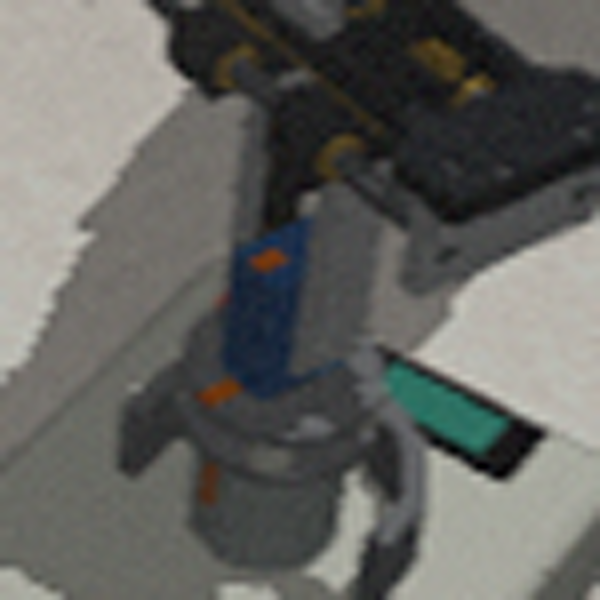

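Picture shows the disc seated lower on the hub with its bar aligned with the hub's, at (220,390) and (208,485). The tool has tilted 0.5°, so I'll level it while pushing.

Request:
{"api": "play_rows", "payload": {
  "steps": [
    [[0,0,0.25,0.01,-0.003,0,0],[0,0,0.3,0.018,-0.006,0,0],[0,0,0.3,0.018,-0.006,0,0],[0,0,0.3,0.018,-0.006,0,0],[0,0,0.3,0.018,-0.006,0,0],[0,0,0.3,0.018,-0.006,0,0]]
  ]
}}

```text
time_s: 9.6
ee_pos: [0.5906, 0.1935, 0.1529]
eef_rot: [-3.137, 0.002, 1.412]
force: [-6.5, -2.9, 21.4]
grip_width: 0.0217
```

```bash
python3 go.py .590 .194 .15 81
```

```text
[ 0.04 -0.07  0.29] [-0.005  0.002 -0.002] t 9.6 F [-6.5 -2.9 21.4] M [-0.57  1.13  0.04] pos [0.5906 0.1935 0.1529] yaw [-1.797e+02  1.000e-01  8.090e+01] w 0.021715058272709392
```

Request:
{"api": "play_rows", "payload": {
  "steps": [
    [[0,-0.03,0.3,-0.004,0.001,0,0],[0,-0.05,0.35,-0.004,0.001,0,0],[0,-0.05,0.35,-0.004,0.001,0,0],[0,-0.05,0.35,-0.004,0.001,0,0],[0,-0.05,0.35,-0.004,0.001,0,0],[0,-0.05,0.35,-0.004,0.001,0,0]]
  ]
}}

```text
time_s: 10.1
ee_pos: [0.5906, 0.1935, 0.1528]
eef_rot: [3.139, -0.0, 1.412]
force: [-10.6, -4.5, 26.1]
grip_width: 0.0218
```

```bash
python3 go.py .590 .194 .15 81; python3 go.py .590 .194 .15 81
```

```text
[ 0.04 -0.07  0.28] [ 0.002 -0.    -0.002] t 10.1 F [-10.6  -4.5  26.1] M [-0.98  2.46 -0.04] pos [0.5906 0.1935 0.1528] yaw [179.9  -0.   80.9] w 0.021811731869399727
[ 0.04 -0.07  0.28] [ 0.002 -0.    -0.002] t 10.1 F [-10.6  -4.5  26.1] M [-0.98  2.46 -0.04] pos [0.5906 0.1935 0.1528] yaw [179.9  -0.   80.9] w 0.021811731869399727
```

```bash
python3 - <<'E'
from h import *
c=ctrl.camera('top'); ctrl.camera('scene'); o=ctrl.get_obs(); print(o['ee_pos'],o['force'],o['time_s'],o['grip_width'])
if abs(o['ee_pos'][2]-.1528)<.0005 and 18<o['force'][2]<40: print(ctrl.hand_in())
E
```

```text
[0.59057946 0.19345007 0.15283335] [-11.07854251  -3.89195583  26.06691666] 10.2 0.021765013841061314
the job is handed in; nothing more can be done
None
```

I took the rotor by its blue grip out of the stand and pushed it fully home on the drive hub. I handed in at 10.2 s with it still gripped and held down. The yaw set from the camera images put the key straight into the keyway, so no searching turn was needed.

**Last checks, all consistent with home:**
- **Height:** it stopped hard at TCP z = 0.1528 m, where home was expected at 0.153 m.
- **Spring:** the upward force was about 11 N at 1 mm above home, which matches the plunger. It then rose steeply at the stop.
- **Hold:** 26 N downward, gripper 21.8 mm wide and steady, tool level to about 0.1°.
- **Picture:** one taken just before the final levelling showed the orange bars aligned and the disc down on the hub.

**What was not perfect:**
- A sideways force of about 11 N and a moment of about 2.5 N m remain, because the rotor is not perfectly centred in the bore.
- I did not photograph the bottles and the carton again at the end. The arm's path kept clear of them.

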